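# Store the dish of staples in the rack

### The job

Carry the open dish of brass staples, level and without losing any staple, to the wooden rack and set it down gently on the rack's front ledge, lined up with the empty bay, and let go of it. Then slide it along the deck, without lifting it again, into that bay until it is fully home against the back rail. Leave the stored dishes and everything else on the table where they are.

Things in the scene. Friction and masses are not known exactly. Their poses are not given: they have to be found in the camera images.
- dish_center (a point): Centre (18 mm above the underside) of the open oblong white porcelain dish that stands alone on the table, five loose brass staples in it: 120 mm long (its x), 62 mm wide (y), 36 mm high, z up. Upright 4 mm walls; inner floor 14 mm above the underside, so the hollow is 22 mm deep. About 0.3 kg with contents. Can be gripped from above across the 62 mm width, fingers outside.
- dish: The same dish; origin at the centre of its underside, same axes.
- gap (a point): Where the underside's centre of the dish belongs when it is fully home, touching the back rail: a point on the deck, 40 mm above the table, in the one empty bay, which is lined with pale paper (the other two bays hold like dishes). x points level into the bay to the back rail, whose face is 60 mm ahead; y across; z up. The dividers begin at x = -48 mm; the open ledge reaches to x = -183 mm.
- rack: Low wooden dish rack, fixed, 255 mm deep (x, back rail at +x), 250 mm wide (y), flat deck 40 mm high; origin at the centre of its underside. Three bays side by side, 77 mm apart, each 72 mm wide (5 mm free on each side of a dish) between divider rails 14 mm high, 5 mm thick. Back rail 34 mm high above the deck. Before the bays the same deck is an open ledge, 135 mm deep.
- stored_a_center (a point): Centre of one of the two dishes (120 x 62 x 36 mm, half-way up) already stored in the rack; leave it there.
- stored_b_center (a point): Centre of the other stored dish; leave it there.
- staple0_center (a point): One of five loose brass staples (U-shaped, 42 mm long, 18 mm wide, 6 mm thick wire), at its middle; they lie in the dish and must stay in it.
- staple1_center (a point): One of five loose brass staples (U-shaped, 42 mm long, 18 mm wide, 6 mm thick wire), at its middle; they lie in the dish and must stay in it.
- staple2_center (a point): One of five loose brass staples (U-shaped, 42 mm long, 18 mm wide, 6 mm thick wire), at its middle; they lie in the dish and must stay in it.
- staple3_center (a point): One of five loose brass staples (U-shaped, 42 mm long, 18 mm wide, 6 mm thick wire), at its middle; they lie in the dish and must stay in it.
- staple4_center (a point): One of five loose brass staples (U-shaped, 42 mm long, 18 mm wide, 6 mm thick wire), at its middle; they lie in the dish and must stay in it.
- teacup: Bystander: small white teacup, 72 mm across, 55 mm high; leave it alone. Origin under its middle.
- vase: Bystander: blue-glazed vase, 120 mm across, 150 mm high; leave it alone. Origin under its middle.
- brush: Bystander: brush lying on the table, about 30 mm high at most; leave it alone. Origin under its middle.
Mind the look-alikes: they are no part of the job. What is shaped like the dish but blue is not meant. Leave any green look-alike of the brush alone.

How it is judged:
On the way:
1. the dish stands level on the front ledge before the empty bay, let go (x of dish_center in the frame of gap between -0.185 and -0.075 m and y of dish_center in the frame of gap between -0.04 and 0.04 m and z of dish_center in the frame of gap between 0.012 and 0.024 m and angle between dish_center's own z axis and vertical below 0.06 rad and contact force between the fingers and dish below 0.3 N), for 0.2 s.
At the end, for the whole second after the job is handed in: The dish stands upright at rest in the empty bay, in line with it, its end within 6 mm of the back rail, with all five staples inside it, and everything else still in its place (x of dish_center in the frame of gap between -0.006 and 0.005 m and y of dish_center in the frame of gap between -0.009 and 0.009 m and z of dish_center in the frame of gap between 0.013 and 0.023 m and angle between dish_center's own z axis and vertical below 0.05 rad and angle between the x axis of dish_center and the x axis of gap, either way round below 0.12 rad and linear speed of dish below 0.01 m/s and x of staple0_center in the frame of dish_center between -0.058 and 0.058 m and y of staple0_center in the frame of dish_center between -0.029 and 0.029 m and z of staple0_center in the frame of dish_center between -0.012 and 0.018 m and x of staple1_center in the frame of dish_center between -0.058 and 0.058 m and y of staple1_center in the frame of dish_center between -0.029 and 0.029 m and z of staple1_center in the frame of dish_center between -0.012 and 0.018 m and x of staple2_center in the frame of dish_center between -0.058 and 0.058 m and y of staple2_center in the frame of dish_center between -0.029 and 0.029 m and z of staple2_center in the frame of dish_center between -0.012 and 0.018 m and x of staple3_center in the frame of dish_center between -0.058 and 0.058 m and y of staple3_center in the frame of dish_center between -0.029 and 0.029 m and z of staple3_center in the frame of dish_center between -0.012 and 0.018 m and x of staple4_center in the frame of dish_center between -0.058 and 0.058 m and y of staple4_center in the frame of dish_center between -0.029 and 0.029 m and z of staple4_center in the frame of dish_center between -0.012 and 0.018 m); the robot touches nothing.
It fails at once if the dish is held lifted low over the empty bay instead of being slid into it (x of dish_center in the frame of gap between -0.06 and 0.03 m and y of dish_center in the frame of gap between -0.04 and 0.04 m and z of dish_center in the frame of gap between 0.03 and 0.055 m).
It fails at once if the dish is tilted more than 20 degrees (angle between dish_center's own z axis and vertical above 0.35 rad).
It fails at once if the dish is dropped from more than about 10 mm or thrown (faster than 0.45 m/s with no finger on it) (linear speed of dish above 0.45 m/s and contact force between the fingers and dish below 0.05 N).
It fails at once if a stored dish is moved more than 10 mm (distance of any of stored_a_center, stored_b_center from where it was at the start of the episode above 0.01 m).
It fails at once if another thing on the table is moved more than 25 mm (distance of any of teacup, vase, brush from where it was at the start of the episode above 0.025 m).
It also fails if it takes over 61 s, if anything falls off the work surface, if the arm or the gripper's body presses on something with over 40 N, if the wrist force passes 120 N, or if a joint passes its speed limit or range.

### The arm

A 6-joint arm with a two-finger parallel gripper is mounted at the origin on the work surface. World frame = base frame: x ahead of the robot, y to its left, z up, the work surface at z = 0. Lengths are in m, angles in rad, forces in N, time in s.
With the tool pointing down it reaches from about 0.3 to 0.75 m from the base axis. Payload 8.5 kg.
Tool frame: the origin (TCP) lies midway between the tips of the shut fingers; the grasp point (between the pads) lies 19 mm behind it; z points along the fingers, x is the direction in which the jaws open and shut, and the axes are right-handed (so a half turn about z gives the same grasp; the last joint's range is limited). The gripper opens to 85 mm and grips with 20 to 120 N. Pads are 22 mm wide; open, the fingers measure 114 mm over their backs; the gripper's body (76 mm by 85 mm) begins 54 mm behind the grasp point. The pads swing forward as they close: fully open they stand 13 mm farther back than shut.
Start: joints at [1.134, 0.381, 1.297, -0, 1.464, -0.215], TCP at [0.121, 0.537, 0.231] pointing down, gripper open.
Joint ranges: [-3.11, 3.11], [-0.89, 2.33], [0.22, 2.48], [-1.42, 4.56], [0.17, 2.85], [-2.88, 2.88]. Speed limits (rad/s): [2.39, 2.39, 3.14, 3.14, 3.14, 3.14].

### API

Orientations are given as a rotation vector (axis times angle).
In Python, from bench import ctrl gives the robot as it stands.
- The arm moves only by the tool servo_tool, never from a script. Its argument "series" is a list of rows, each a list of 3 entries, a list of its own where there are three numbers: the opening, from -1 (shut) to 1 (fully open), so that 0 is half open, then the shift along the tool's x, y, z in cm, then the turn about the tool's z in degrees. In form: [[hand, [x, y, z], turn], ...]. A call has 1 to 20 rows; each row shifts and turns the commanded pose from where the row before left it, along the tool's axes as they then stand; what a row does not reach is not made up. A row lasts 1/8 s, in which the tool goes at most 62.5 mm and 10.7 degrees, less where a joint would pass 70% of its speed; a pose out of reach is approached as far as the arm can. A call with a gripper value outside its range is refused whole. The fingers move at their own pace and stop on an object; "newtons" is the grip in N (left out, the last holds). Time passes only in rows, so rows that do not move let the fingers close. It gives the time, the measured TCP pose, the force and the opening at its end, in the units of the state.
- ctrl.observe(): the state, without advancing time (a new reading comes with each control period).
- ctrl.read_camera(name): name is "scene" or "top" or "wrist"; returns a dict with "color" (384x512x3 uint8, red, green, blue), "z_map" (384x512 float32, m along the optical axis (not along the pixel's ray), 0 where there is no reading), "K" (3x3 intrinsics, pixels), "eye" and "orientation" of the camera in the world. Camera axes: x right, y up, looking along -z (the intrinsics and any distortion apply to the point x, -y, -z); pixel columns grow to the right and rows downward; lengths in m; the calibration is good to about 2 mm. A picture is of the moment at which its call begins.
- ctrl.job_done(): hands the job in, once; it reports no verdict.
Trained networks look in the newest picture that a camera, given by its name, has taken for a name from the list of things; names that differ only in an ending like _2 or _b are one class to them, and where a whole thing is asked for, a point or a joint stands for the part that bears it (a point fixed in the world has none). Each returns a list of dicts, best first, with "confidence" (0 to 1); they miss things now and then, are a little off and sometimes report something else, mostly with a low value. They report only what shows in the picture. A call takes as long as a camera call. They do not tell look-alikes from the thing itself.
- ctrl.find_in(camera, target): "location" ([column, row] in pixels, amid what is visible of it).
- ctrl.landmark_of(camera, target): "location" ([column, row] in pixels: a listed point, or the origin of a listed thing).
The state is a dict: "clock": time; "qpos": joint angles; "dq": joint speeds; "tau": joint torques, N m; "tcp_pos": TCP position; "ee_rot": TCP orientation; "contact_force": force on the tool from outside, world axes, zero at the start; "torque": the same for the moment, N m; "finger_gap": opening from 0.0 (shut) to 1.0 (fully open).
Only numpy, scipy, OpenCV 4.12 (cv2) and the standard library are available. Lean on these libraries where they do the work, as an engineer would, in place of code of your own. Each camera call takes 0.05 s, during which the arm holds its last target.

## Working session

There is one attempt and no reset: what is moved stays moved. The work goes in short steps, Python scripts to look and compute and a tool call to move; the robot and the scene stay as the last step left them, time stands still between calls to the robot, and variables do not carry over. Pictures are saved under pics/ and viewed, and the job is handed in when it is done.

Besides the shell and the picture viewer there is one more tool, called after "Request:" as name(argument=value, ...), one argument or row to a line, values as JSON. servo_tool: Moves the arm, as the interface text tells. Its arguments: {"type":"object","properties":{"series":{"type":"array"},"newtons":{"type":"number"}},"required":["series"]}

```bash
ls; mkdir -p pics
cat > h.py <<'E'
import numpy as np, cv2
from scipy.spatial.transform import Rotation as R
from bench import ctrl
def cam(n,save=None):
    c=ctrl.read_camera(n)
    if save: cv2.imwrite('pics/'+save,cv2.cvtColor(c['color'],cv2.COLOR_RGB2BGR))
    return c
def rot(c):
    o=np.array(c['orientation'],float)
    return o if o.shape==(3,3) else R.from_rotvec(o).as_matrix() if o.size==3 else R.from_quat(o).as_matrix()
def cloud(c):
    z=c['z_map'];K=np.array(c['K']);v,u=np.mgrid[:z.shape[0],:z.shape[1]]
    p=np.stack([(u-K[0,2])/K[0,0]*z,-(v-K[1,2])/K[1,1]*z,-z],-1)
    P=p@rot(c).T+np.array(c['eye']); P[z==0]=np.nan
    return P
E
python3 - <<'E'
from h import *
for n in['scene','top','wrist']:
    c=cam(n,n+'0.png');print(n,c['K'],c['eye'],c['orientation'],[k for k in c])
    for t in['dish_center','dish','gap','rack','stored_a_center','staple0_center','teacup','vase','brush']:
        try:print(t,[(np.round(d['location']).tolist(),round(d['confidence'],2)) for d in ctrl.landmark_of(n,t)])
        except Exception as e:print(t,e)
print(ctrl.observe())
E
```

```text
pics
scene [[470.0572154    0.         249.81001056]
 [  0.         470.0572154  184.982379  ]
 [  0.           0.           1.        ]] [1.57490001 0.03774307 0.91545756] [0.67376    0.76572451 1.52701254] ['color', 'z_map', 'K', 'eye', 'orientation']
dish_center [([163.0, 167.0], 0.8)]
dish [([166.0, 172.0], 0.92), ([193.0, 199.0], 0.73), ([197.0, 196.0], 0.17)]
gap [([277.0, 240.0], 0.83), ([228.0, 260.0], 0.28)]
rack [([307.0, 230.0], 0.92)]
stored_a_center [([306.0, 230.0], 0.88), ([196.0, 190.0], 0.64)]
staple0_center [([304.0, 229.0], 0.69), ([194.0, 185.0], 0.5)]
teacup [([228.0, 260.0], 0.7)]
vase [([98.0, 206.0], 0.8), ([190.0, 189.0], 0.55)]
brush [([371.0, 155.0], 0.87), ([232.0, 182.0], 0.55), ([197.0, 197.0], 0.55)]
top [[391.19976938   0.         257.5164134 ]
 [  0.         391.19976938 197.97711748]
 [  0.           0.           1.        ]] [ 0.33569322 -0.10135965  1.14644291] [ 0.11119901 -0.09042584 -1.5802488 ] ['color', 'z_map', 'K', 'eye', 'orientation']
dish_center [([358.0, 243.0], 0.68), ([313.0, 194.0], 0.6)]
dish [([312.0, 196.0], 0.97), ([357.0, 241.0],
[... 684 characters left out ...]
[]
teacup []
vase []
brush [([130.0, 244.0], 0.62)]
{'clock': 1.5, 'qpos': array([ 1.13371238e+00,  3.80602153e-01,  1.29738578e+00,  3.24226599e-05,
        1.46357326e+00, -2.15320631e-01]), 'dq': array([ 0.00010764,  0.00093835, -0.00135356,  0.00021534,  0.00085348,
       -0.00028833]), 'tau': array([-5.78442559e-04, -4.48326695e+01, -2.31463194e+01, -1.79714866e-04,
        5.50210880e-04,  1.55150866e-05]), 'tcp_pos': array([0.12097604, 0.53652662, 0.23132605]), 'ee_rot': array([-2.45358206e+00, -1.96195573e+00, -2.18489946e-05]), 'contact_force': array([-0.55583946,  0.40921558,  0.21287941]), 'torque': array([-0.01276137, -0.01464697, -0.00605822]), 'finger_gap': 0.9980340790615068}
```

View pics/scene0.png

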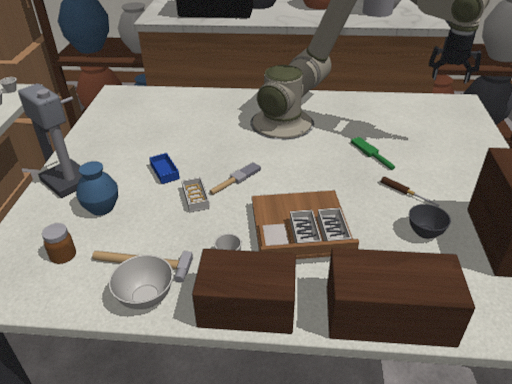

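View pics/top0.png

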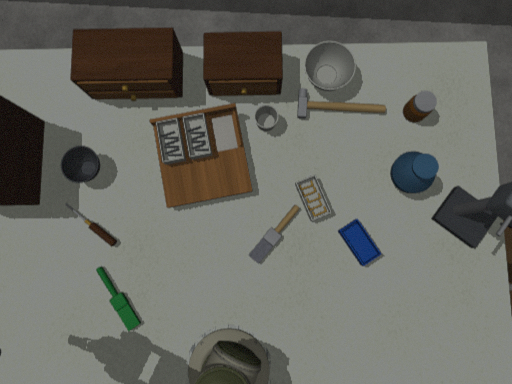

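The scene picture shows two dish candidates. The white one with brass staples is at scene (195,194) and top (313,198). The blue one is at scene (164,168) and top (358,243), and is the look-alike. The white one fits the description. The empty paper-lined bay is at top (225,133), the teacup at (266,118), the brush at (275,235). I'll enlarge the dish and rack to confirm, and measure.

Run:
```python
from h import *
c=cam('top');im=cv2.cvtColor(c['color'],cv2.COLOR_RGB2BGR)
a=cv2.resize(im[90:260,140:390],None,fx=3.2,fy=3.2,interpolation=cv2.INTER_CUBIC);cv2.imwrite('pics/crop1.png',a)
P=cloud(c);np.save('P.npy',P)
def rect(m):
    p=P[m][:,:2].astype(np.float32)*1000
    return cv2.minAreaRect(p)
v,u=np.mgrid[:384,:512]
b=(u>285)&(u<345)&(v>165)&(v<230)
Z=P[...,2]
print('tableZ',np.nanmedian(Z[250:330,300:500]))
m=b&(Z>.028)&(Z<.05);print('dish',m.sum(),rect(m),np.nanmedian(Z[m]))
m=b&(Z>.008)&(Z<.05);print('dish low',m.sum(),rect(m))
# rack deck
r=(u>145)&(u<258)&(v>98)&(v<212)
m=r&(Z>.034)&(Z<.046);print('deck',m.sum(),rect(m),np.nanmedian(Z[m]))
m=r&(Z>.03)&(Z<.09);print('all',m.sum(),rect(m))
m=r&(Z>.068)&(Z<.082);print('high',m.sum(),rect(m),np.unique(np.round(Z[m],3),return_counts=True))
for q in [(224,133),(173,136),(199,135),(266,118),(275,232)]:print(q,P[q[1],q[0]])
```

```text
tableZ 0.001154089114087098
dish 217 ((456.2517395019531, -259.12493896484375), (180.30007934570312, 72.4460678100586), 27.193471908569336) 0.03657875879858086
dish low 1099 ((469.9990234375, -259.215087890625), (170.12014770507812, 150.1046600341797), 83.27317810058594)
deck 4973 ((603.881591796875, 44.03057861328125), (245.09918212890625, 308.4519958496094), 10.38855266571045) 0.04113160005393146
all 7839 ((608.740478515625, 44.608062744140625), (255.45777893066406, 309.0958557128906), 10.167614936828613)
high 826 ((663.9727172851562, 84.55197143554688), (132.6168212890625, 248.82965087890625), 10.25750732421875) (array([0.068, 0.069, 0.07 , 0.071, 0.072, 0.073, 0.074, 0.075, 0.076,
       0.077, 0.078, 0.079, 0.08 , 0.081, 0.082]), array([ 10,  23,  28,  31,  49,  84,  94, 116, 133, 102,  83,  43,  22,
         6,   2]))
(224, 133) [0.67049182 0.00810131 0.04093345]
(173, 136) [0.65710161 0.15187763 0.06326706]
(199, 135) [0.65885123 0.07736849 0.06350827]
(266, 118) [ 0.72563448 -0.11535137  0.00647829]
(275, 232) [ 0.38183911 -0.13632167  0.02109797]
```

View pics/crop1.png

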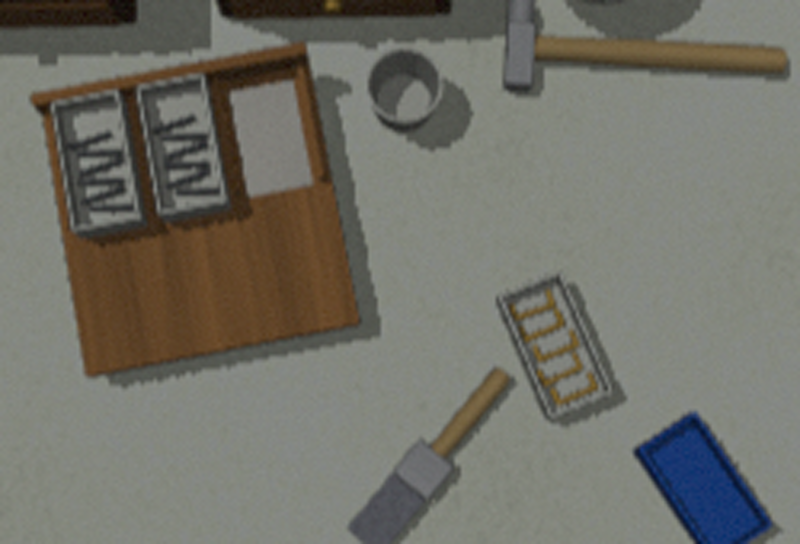

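The enlarged crop confirms it: the white dish with brass staples is at crop (553,347), and the blue one at (700,485) is not meant. The brush handle end is close to the dish, at crop (500,378). Next I'll fit the poses.

```bash
cat > fit.py <<'E'
from h import *
from scipy.optimize import least_squares
def comp(m,seed):
    n,l=cv2.connectedComponents(m.astype(np.uint8));return l==l[seed[1],seed[0]]
def sdbox(p,x,y,a,L,W):
    q=(p-[x,y])@np.array([[np.cos(a),-np.sin(a)],[np.sin(a),np.cos(a)]])
    return q
E
python3 - <<'E'
from fit import *
P=np.load('P.npy');Z=P[...,2]
v,u=np.mgrid[:384,:512]
b=(u>285)&(u<345)&(v>165)&(v<230)
m=comp(b&(Z>.01)&(Z<.05),(303,186))
p=P[m][:,:2]
print(m.sum(),p.mean(0),cv2.minAreaRect((p*1000).astype(np.float32)))
np.set_printoptions(linewidth=200,precision=0,suppress=True)
print((Z[172:226,293:338]*1000)[::2,::2])
# rack by boundary of component
r=(u>140)&(u<262)&(v>90)&(v<215)
m=comp(r&(Z>.03)&(Z<.1),(200,185));p=P[m]
d=p[(p[:,2]<.046)]
print(m.sum(),cv2.minAreaRect((p[:,:2]*1000).astype(np.float32)),cv2.minAreaRect((d[:,:2]*1000).astype(np.float32)))
# paper color
c=ctrl.read_camera('top')
hsv=cv2.cvtColor(c['color'],cv2.COLOR_RGB2HSV)
pm=r&(hsv[...,1]<60)&(hsv[...,2]>90)&(Z<.047)&(Z>.034)
pm=comp(pm,(224,133))
print('paper',pm.sum(),P[pm].mean(0),cv2.minAreaRect((P[pm][:,:2]*1000).astype(np.float32)))
E
```

```text
952 [ 0.48166151 -0.24691741] ((480.9955139160156, -246.3404541015625), (119.7076416015625, 62.93192672729492), 21.545549392700195)
[[-2. -0. -1.  0.  2.  2.  3. -1.  2.  0. -1.  6. -1.  3.  6.  0.  3. -2.  3. -4. -4. -2.  3.]
 [ 2. -2.  2. -1.  0.  1.  1. -3. -0.  0. -2. 37. -2.  0. -0.  2.  2.  1.  4.  3.  3.  1.  0.]
 [-1.  3.  2.  5.  3.  2.  7. -0. 34. 36. 23. 36.  1. -2.  1. -1.  4.  1.  2. -0.  4.  4.  4.]
 [ 1.  0.  3.  2.  4. -0. 38. 33. 15. 14. 19. 30.  0.  1. -1. -2.  4. -1.  2.  3.  1.  1.  1.]
 [ 1.  2.  1. 40. 41. 25. 15. 18. 12. 16. 15. 18. 37.  0.  7.  0. -2.  4.  1. -2.  5. -3.  1.]
 [ 1. 28. 39. 18. 17. 10. 21. 17. 18. 18. 16. 15. 35.  2. -2.  2. -0.  0.  1.  4.  3.  2.  2.]
 [ 1. 15. 41. 18. 10. 17. 14. 18. 13. 20. 19. 12. 21. 38. -1.  1.  3.  1.  3. -2.  3.  5.  1.]
 [ 2.  1. 34. 24. 13. 16. 24. 17. 24. 18. 24. 16. 19. 35.  0. -1.  1.  1.  4.  2.  1. -0.  2.]
 [-3.  0. 23. 36. 23. 17. 16. 16. 16. 16. 13. 27. 17. 24. 39.  3.  2.  3. -1.  1. -1.  1. -1.]
 [-1. -1. -1. 35. 13.  9. 13. 20. 17. 14. 14. 19. 18. 14. 36.  0.  0.  2. -0.  1.  5. -0.  1.]
 [-0.  1.  5. 30. 
[... 1228 characters left out ...]
1. -1. -1.  3.  2.  0.  8. 40. 38. 36.  5.  0. -1.  2.  2. -5.  1. -0.  2. -1.  4.]
 [-3.  5.  2.  3.  1.  3.  4.  0.  2. 28. -1. -1.  0. -5.  0. -1.  4. -1.  1.  4.  1. -1.  0.]
 [ 1. -1. -1.  3. -5.  2.  4.  2.  0.  2.  3.  3.  5. -1.  1. -2. nan -1. -1. -5.  2. -1. -0.]
 [ 1. -0.  3. -1. -1.  2.  3.  4.  2. -0.  0.  3. -1.  1. -2.  3.  3. -2. -7.  2. -3.  4. -2.]]
7796 ((603.693603515625, 73.61003112792969), (255.44569396972656, 250.1986846923828), 10.359244346618652) ((598.6312866210938, 72.66966247558594), (245.09918212890625, 250.21920776367188), 10.38855266571045)
paper 682 [1. 0. 0.] ((671.4169311523438, 7.875804901123047), (102.88086700439453, 59.36665344238281), 10.358689308166504)
```

Run:
```python
from fit import *
np.set_printoptions(linewidth=200,precision=1,suppress=True)
P=np.load('P.npy');Z=P[...,2]
a=np.deg2rad(21.5);q=P-[.481,-.2463,0];lx=q[...,0]*np.cos(a)+q[...,1]*np.sin(a);ly=-q[...,0]*np.sin(a)+q[...,1]*np.cos(a)
m=(abs(lx)<.09)&(ly>.033)&(ly<.09)&(Z>.008)
t=np.c_[lx[m],ly[m],Z[m]]*1000
for l,h in[(33,37),(37,41),(41,45),(45,50),(50,57),(57,65)]:
    s=t[(t[:,1]>=l)&(t[:,1]<h)]
    if len(s):print(l,h,s[:,0].min(),s[:,0].max(),'z',np.median(s[:,2]),len(s))
m=(abs(lx)<.09)&(ly<-.034)&(ly>-.09)&(Z>.008);print('other side',m.sum())
S=ctrl.read_camera('scene');im=cv2.cvtColor(S['color'],cv2.COLOR_RGB2BGR)
cv2.imwrite('pics/crop2.png',cv2.resize(im[140:225,140:270],None,fx=6,fy=6,interpolation=cv2.INTER_CUBIC))
o=ctrl.observe();print(o['clock'])
```

```text
33 37 -27.0554262299667 -27.0554262299667 z 8.203730743654658 1
45 50 -13.72958427417202 -7.649117205543943 z 18.987089095177765 3
50 57 -17.042139676874825 1.3306705986636838 z 17.141300470319145 15
57 65 -22.786844682406635 -0.6344583469971611 z 18.816196874492206 21
other side 0
1.65
```

View pics/crop2.png

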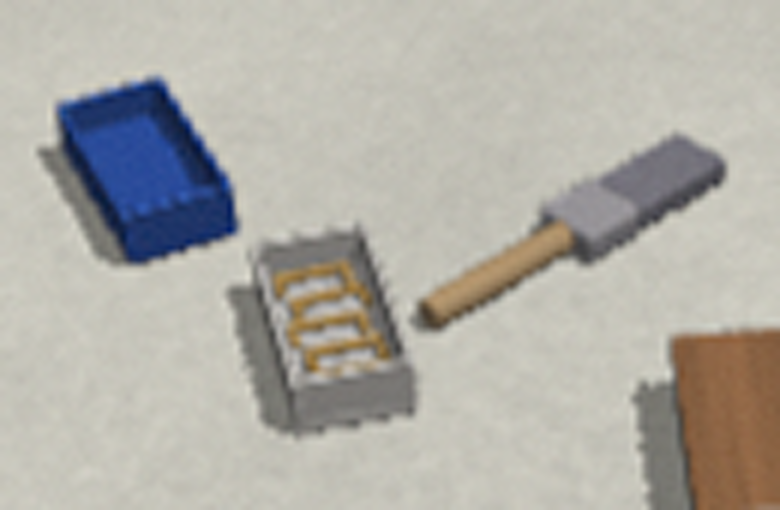

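The brush tip starts about 46 mm off the dish axis, at dish-local x from -17 to +1 mm and about 20 mm high. I'll grip 18 mm ahead of the dish centre with the fingers not fully open, so they miss it. First turn, then cross over.

Request:
servo_tool(
  newtons=60,
  series=[
    [0.74,[0,0,0],-8.55],
    [0.74,[0,0,0],-8.55],
    [0.74,[0,0,0],-8.55],
    [0.74,[0,0,0],-8.55],
    [0.74,[-2,0.15,0],0],
    [0.74,[-4,0.3,0],0],
    [0.74,[-5.33,0.41,0],0],
    [0.74,[-5.33,0.41,0],0],
    [0.74,[-5.33,0.41,0],0],
    [0.74,[-5.33,0.41,0],0],
    [0.74,[-5.33,0.41,0],0],
    [0.74,[-5.33,0.41,0],0],
    [0.74,[-5.33,0.41,0],0],
    [0.74,[-5.33,0.41,0],0],
    [0.74,[-5.33,0.41,0],0],
    [0.74,[-5.33,0.41,0],0],
    [0.74,[-5.33,0.41,0],0],
    [0.74,[-5.33,0.41,0],0],
    [0.74,[-5.33,0.41,0],0],
    [0.74,[-5.33,0.41,0],0],
  ],
)

```text
clock: 4.15
tcp_pos: [0.4745, -0.1927, 0.2314]
ee_rot: [1.769, 2.596, 0.0]
contact_force: [0.0, 0.6, 0.7]
finger_gap: 0.868
```

```bash
cat > go.py <<'E'
from h import *
np.set_printoptions(precision=2,suppress=True)
G=np.array([.6721,.0078]);ga=np.deg2rad(10.36)
def rem(x,y,z,yaw):
    o=ctrl.observe();Rm=R.from_rotvec(o['ee_rot']).as_matrix()
    d=Rm.T@(np.array([x,y,z])-o['tcp_pos'])*100
    cy=np.rad2deg(np.arctan2(Rm[1,0],Rm[0,0]))
    print('t',round(o['clock'],2),'tcp',np.round(o['tcp_pos'],4),'yaw',round(cy,2),'tilt',round(np.rad2deg(np.arccos(-Rm[2,2])),2),'F',np.round(o['contact_force'],1),'gap',round(o['finger_gap'],3))
    print('REM cm',d,'turn',round(-(yaw-cy),2),'q',o['qpos'])
E
python3 - <<'E'
from go import *
rem(.4978,-.2397,.003,111.5)
cam('wrist','w1.png')
E
```

```text
t 4.15 tcp [ 0.47 -0.19  0.23] yaw 111.47 tilt 0.02 F [0.  0.6 0.7] gap 0.868
REM cm [-5.22  0.44 22.84] turn -0.03 q [-0.62  0.31  1.4   0.    1.43 -2.56]
```

View pics/w1.png

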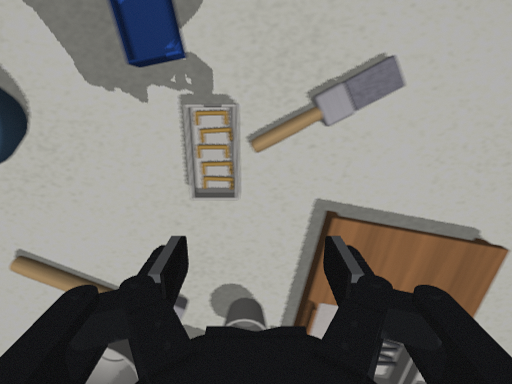

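The wrist view shows the dish at (212,152) with five staples, the brush tip at (255,147) and the rack at lower right. Next I'll go above the dish and halfway down.

Request:
servo_tool(
  series=[
    [0.74,[-2.5,0.2,1],0],
    [0.74,[-2.72,0.24,3],0],
    [0.74,[0,0,4],0],
    [0.74,[0,0,2],0],
    [0.74,[0,0,0],0],
    [0.74,[0,0,0],0],
  ],
)

```text
clock: 4.95
tcp_pos: [0.4976, -0.2382, 0.1324]
ee_rot: [1.767, 2.595, -0.0]
contact_force: [-0.1, -0.2, 0.6]
finger_gap: 0.868
```

Run:
```python
from go import *
from fit import comp
rem(.4978,-.2397,.003,111.5)
c=cam('wrist','w2.png');P=cloud(c)
a=np.deg2rad(21.5);q=P-[.481,-.2463,0];lx=q[...,0]*np.cos(a)+q[...,1]*np.sin(a);ly=-q[...,0]*np.sin(a)+q[...,1]*np.cos(a)
m=(abs(lx)<.08)&(abs(ly)<.042)&(P[...,2]>.028)&(P[...,2]<.046)
t=np.c_[lx[m],ly[m],P[...,2][m]]*1000
print(m.sum(),t.min(0),t.max(0),cv2.minAreaRect((P[m][:,:2]*1000).astype(np.float32)))
m=(abs(lx)<.09)&(ly>.039)&(ly<.07)&(P[...,2]>.01)&(P[...,2]<.04)
t=np.c_[lx[m],ly[m],P[...,2][m]]*1000
print('brush',m.sum(),t.min(0) if m.any() else 0,t.max(0) if m.any() else 0)
```

```text
t 4.95 tcp [ 0.5  -0.24  0.13] yaw 111.5 tilt 0.1 F [-0.1 -0.2  0.6] gap 0.868
REM cm [-0.13 -0.05 12.94] turn -0.0 q [-0.66  0.47  1.45 -0.    1.22 -2.61]
2122 [-60.95 -29.94  28.  ] [58.15 32.34 39.37] ((479.2402648925781, -245.70054626464844), (119.12765502929688, 62.20488739013672), 21.57831573486328)
brush 513 [-27.89  47.64  10.08] [-0.01 69.96 22.71]
```

View pics/w2.png

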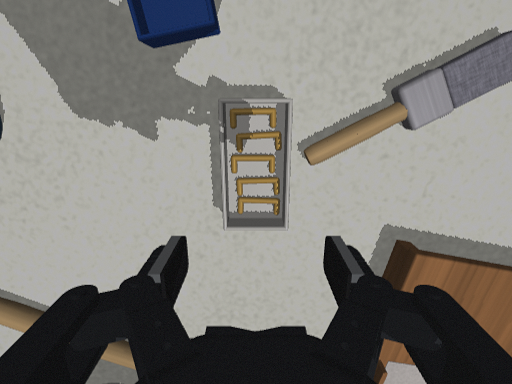

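The dish is at (255,163) in the wrist view, with all five staples in it. The wrist and top fits agree to 2 mm. The brush starts 47 mm off axis, so the grip 18 mm ahead of the centre clears it. I'll descend now, then look before closing.

Request:
servo_tool(
  series=[
    [0.74,[-0.1,-0.1,2],0],
    [0.74,[0,0,3],0],
    [0.74,[0,0,3],0],
    [0.74,[0,0,2.5],0],
    [0.74,[0,0,1.4],0],
    [0.74,[0,0,0.7],0],
    [0.74,[0,0,0.3],0],
    [0.74,[0,0,0],0],
  ],
)

```text
clock: 6.0
tcp_pos: [0.4969, -0.2394, 0.0028]
ee_rot: [1.768, 2.596, -0.0]
contact_force: [-0.1, -1.0, 0.5]
finger_gap: 0.87
```

Run:
```python
from go import *
rem(.4968,-.2394,.003,111.5)
c=cam('wrist','w3.png')
c=cam('scene');im=cv2.cvtColor(c['color'],cv2.COLOR_RGB2BGR)
cv2.imwrite('pics/s3.png',cv2.resize(im[120:240,120:290],None,fx=4.6,fy=4.6,interpolation=cv2.INTER_CUBIC))
```

```text
t 6.0 tcp [ 0.5  -0.24  0.  ] yaw 111.49 tilt 0.05 F [-0.1 -1.   0.5] gap 0.87
REM cm [ 0.   -0.01 -0.02] turn -0.01 q [-0.66  0.65  1.58 -0.    0.91 -2.61]
```

View pics/w3.png

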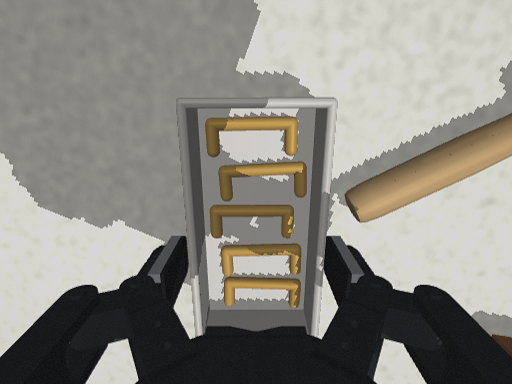

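View pics/s3.png

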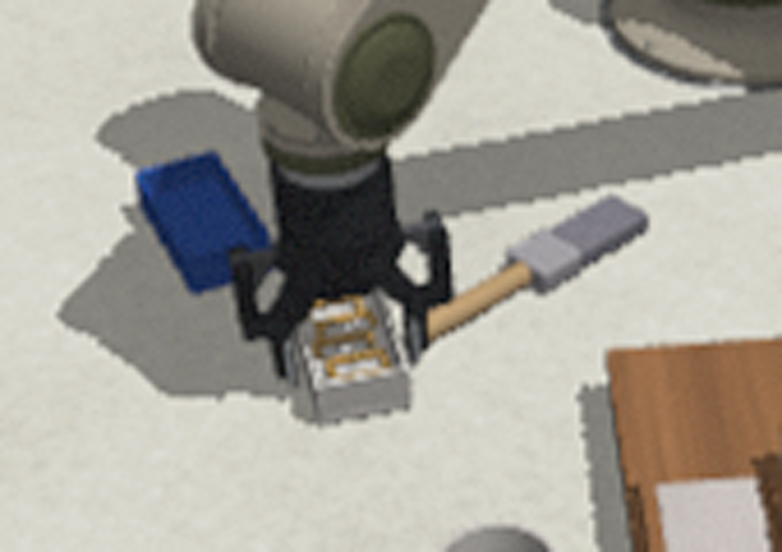

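The fingers straddle the dish walls at wrist (187,250) and (325,250), clear of the brush tip at (355,205). I'll close the gripper and lift slightly.

Request:
servo_tool(
  newtons=60,
  series=[
    [-1,[0,0,0],0],
    [-1,[0,0,0],0],
    [-1,[0,0,0],0],
    [-1,[0,0,0],0],
    [-1,[0,0,0],0],
    [-1,[0,0,0],0],
    [-1,[0,0,-0.2],0],
    [-1,[0,0,-0.5],0],
    [-1,[0,0,-1],0],
    [-1,[0,0,-1.3],0],
    [-1,[0,0,0],0],
    [-1,[0,0,0],0],
  ],
)

```text
clock: 7.6
tcp_pos: [0.4965, -0.2392, 0.0323]
ee_rot: [-1.768, -2.597, 0.0]
contact_force: [0.6, -1.2, -3.0]
finger_gap: 0.717
```

Run:
```python
from go import *
rem(.4968,-.2394,.003,111.5)
c=cam('wrist','w4.png')
c=cam('scene');im=cv2.cvtColor(c['color'],cv2.COLOR_RGB2BGR)
cv2.imwrite('pics/s4.png',cv2.resize(im[120:240,120:290],None,fx=4.6,fy=4.6,interpolation=cv2.INTER_CUBIC))
```

```text
t 7.6 tcp [ 0.5  -0.24  0.03] yaw 111.49 tilt 0.0 F [ 0.6 -1.2 -3. ] gap 0.717
REM cm [-0.03  0.02  2.93] turn -0.01 q [-0.66  0.61  1.56 -0.    0.98 -2.61]
```

View pics/w4.png

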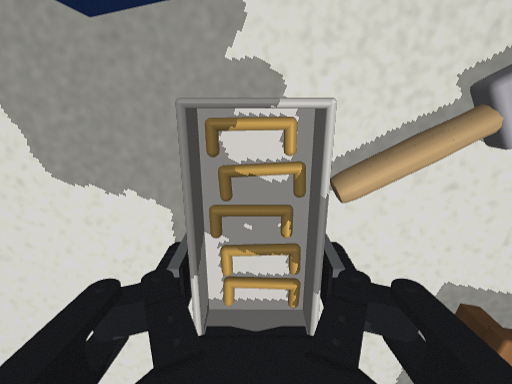

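View pics/s4.png

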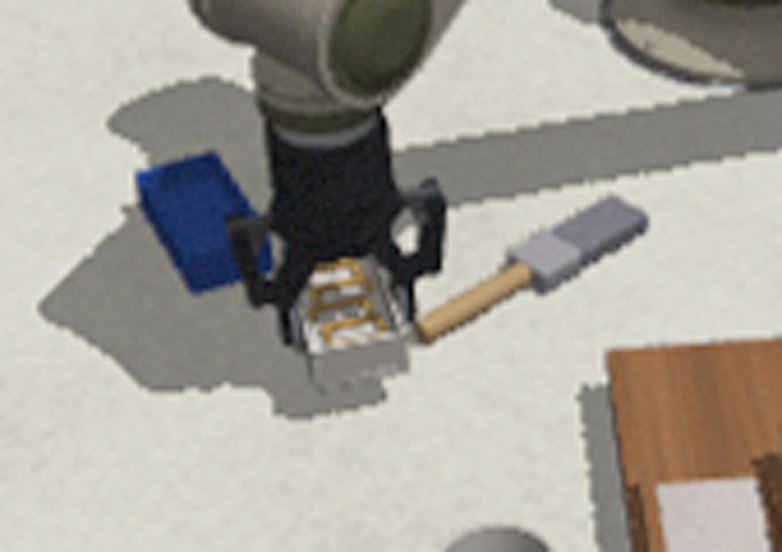

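The dish is held level in the same pose, with 3 N of weight and all five staples in it. I'll raise it, align it with the rack and carry it over the ledge.

Request:
servo_tool(
  series=[
    [-1,[0,0,-0.8],0],
    [-1,[0,0,-1.6],0],
    [-1,[0,0,-2],2],
    [-1,[0,0,-1.8],3.1],
    [-1,[0,0,-1.2],3],
    [-1,[0,0,-0.6],3],
    [-1,[0.8,0.46,0],0],
    [-1,[1.6,0.92,0],0],
    [-1,[2.04,1.145,0],0],
    [-1,[2.04,1.145,0],0],
    [-1,[2.04,1.145,0],0],
    [-1,[2.04,1.145,0],0],
    [-1,[2.04,1.145,0],0],
    [-1,[2.04,1.145,0],0],
    [-1,[2.04,1.145,0],0],
    [-1,[2.04,1.145,0],0],
    [-1,[1.6,0.92,0],0],
    [-1,[0.8,0.46,0],0],
    [-1,[0,0,0],0],
    [-1,[0,0,0],0],
  ],
)

```text
clock: 10.2
tcp_pos: [0.5756, -0.0105, 0.1123]
ee_rot: [-2.012, -2.413, 0.0]
contact_force: [0.5, 0.2, -2.5]
finger_gap: 0.715
```

Run:
```python
from go import *
rem(.5757,-.0098,.043,100.36)
c=cam('wrist','w5.png');P=cloud(c)
# rack edge check: dish rim heights & pose
v,u=np.mgrid[:384,:512]
Z=P[...,2];m=(Z>.135)&(Z<.155)&(v<240)
if m.sum()>50:
    n,l=cv2.connectedComponents(m.astype(np.uint8));k=1+np.argmax(np.bincount(l.ravel())[1:]);p=P[l==k]
    print(len(p),cv2.minAreaRect((p[:,:2]*1000).astype(np.float32)))
    A=np.c_[p[:,:2],np.ones(len(p))];s=np.linalg.lstsq(A,p[:,2],rcond=None)[0];print('plane tilt',s[:2].round(3))
```

```text
t 10.2 tcp [ 0.58 -0.01  0.11] yaw 100.36 tilt 0.01 F [ 0.5  0.2 -2.5] gap 0.715
REM cm [0.07 0.02 6.93] turn 0.0 q [-0.22  0.53  1.41 -0.    1.2  -1.98]
5582 ((529.6983642578125, -18.725826263427734), (64.48685455322266, 62.183921813964844), 10.384045600891113)
plane tilt [-0.04 -0.01]
```

View pics/w5.png

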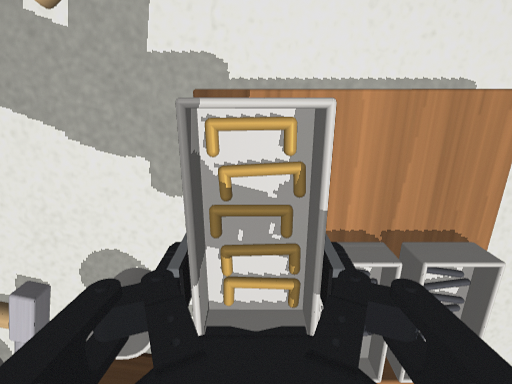

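The dish is aligned over the ledge at 10.4° yaw, 0.5 mm off line, with its front end at -177 mm. I'll lower it.

Request:
servo_tool(
  series=[
    [-1,[0.05,0,0.8],0],
    [-1,[0,0,1.5],0],
    [-1,[0,0,1.5],0],
    [-1,[0,0,1.2],0],
    [-1,[0,0,0.8],0],
    [-1,[0,0,0.5],0],
    [-1,[0,0,0.2],0],
    [-1,[0,0,0.1],0],
    [-1,[0,0,0],0],
    [-1,[0,0,0],0],
  ],
)

```text
clock: 11.5
tcp_pos: [0.5758, -0.0095, 0.0466]
ee_rot: [2.011, 2.413, 0.0]
contact_force: [-0.3, -0.3, -3.2]
finger_gap: 0.715
```

Run:
```python
from go import *
rem(.5757,-.0098,.043,100.36)
```

```text
t 11.5 tcp [ 0.58 -0.01  0.05] yaw 100.4 tilt 0.03 F [-0.3 -0.3 -3.2] gap 0.715
REM cm [-0.03 -0.01  0.36] turn 0.04 q [-0.22  0.62  1.48 -0.    1.05 -1.97]
```

Request:
servo_tool(
  series=[
    [-1,[0,0,0.1],0],
    [-1,[0,0,0.1],0],
    [-1,[0,0,0.1],0],
    [-1,[0,0,0.05],0],
    [-1,[0,0,0],0],
    [-1,[0,0,0],0],
  ],
)

```text
clock: 12.25
tcp_pos: [0.5756, -0.0095, 0.0431]
ee_rot: [2.011, 2.413, 0.0]
contact_force: [-1.6, 0.0, 2.9]
finger_gap: 0.714
```

The weight has come off and the dish is pressing lightly on the deck. I'll release and rise.

Request:
servo_tool(
  series=[
    [0.55,[0,0,0],0],
    [0.6,[0,0,0],0],
    [0.7,[0,0,0],0],
    [0.8,[0,0,0],0],
    [0.8,[0,0,0],0],
    [0.8,[0,0,0],0],
    [0.8,[0,0,0],0],
    [0.8,[0,0,-0.5],0],
    [0.8,[0,0,-1.5],0],
    [0.8,[0,0,-3],0],
    [0.8,[0,0,-3],0],
    [0.8,[0,0,-2],0],
    [0.8,[0,0,0],0],
  ],
)

```text
clock: 13.88
tcp_pos: [0.5764, -0.0096, 0.145]
ee_rot: [2.009, 2.411, 0.003]
contact_force: [0.4, 0.0, -0.5]
finger_gap: 0.897
```

```bash
cat > dd.py <<'E'
from go import *
def gapframe(P):
    q=P-[G[0],G[1],.04]
    return np.stack([q[...,0]*np.cos(ga)+q[...,1]*np.sin(ga),-q[...,0]*np.sin(ga)+q[...,1]*np.cos(ga),q[...,2]],-1)
def dish(P,xmin=-.2,xmax=.07,ym=.045):
    g=gapframe(P);m=(g[...,0]>xmin)&(g[...,0]<xmax)&(abs(g[...,1])<ym)&(g[...,2]>.028)&(g[...,2]<.046)
    t=g[m]*1000;print(m.sum(),'x',np.percentile(t[:,0],[1,99]),'y',np.percentile(t[:,1],[1,99]),cv2.minAreaRect(t[:,:2].astype(np.float32)))
    A=np.c_[t[:,:2],np.ones(len(t))];s=np.linalg.lstsq(A,t[:,2],rcond=None)[0];print('z-plane',s)
E
python3 - <<'E'
from dd import *
rem(.5757,-.0098,.043,100.36)
c=cam('wrist','w6.png');dish(cloud(c),-.2,-.04)
E
```

```text
t 13.88 tcp [ 0.58 -0.01  0.14] yaw 100.4 tilt 0.24 F [ 0.4  0.  -0.5] gap 0.897
REM cm [ 0.01 -0.11 10.2 ] turn 0.04 q [-0.22  0.5   1.36 -0.    1.28 -1.97]
2696 x [-176.32  -58.13] y [-30.29  31.28] ((-116.7896728515625, 0.4542369842529297), (62.120670318603516, 119.11162567138672), 89.98612976074219)
z-plane [-0.01  0.   34.15]
```

View pics/w6.png

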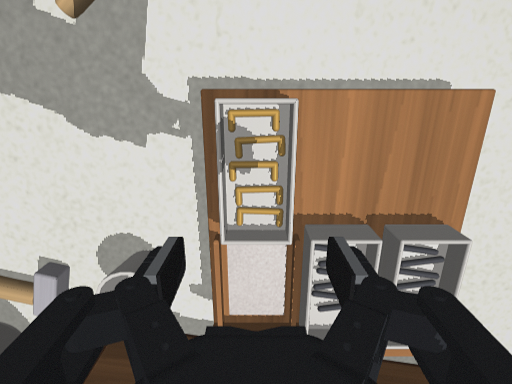

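The dish stands on the ledge at gap x = -117 mm, y = 0.5 mm, level and aligned, with five staples in it (wrist view, dish (257,170), paper bay (257,280)). I'll move behind its front end with the fingers about 20 mm apart and take them down.

Request:
servo_tool(
  newtons=40,
  series=[
    [-0.5,[0,-1,0],0],
    [-0.5,[0,-2.3,0],0],
    [-0.5,[0,-3,0],0],
    [-0.5,[0,-2.7,0],0],
    [-0.5,[0.05,-1.3,0],0],
    [-0.5,[0,0,1.5],0],
    [-0.5,[0,0,3],0],
    [-0.5,[0,0,2.8],0],
    [-0.5,[0,0,1.4],0],
    [-0.5,[0,0,0.6],0],
    [-0.5,[0,0,0],0],
    [-0.5,[0,0,0],0],
  ],
)

```text
clock: 15.42
tcp_pos: [0.4746, -0.0276, 0.0503]
ee_rot: [2.011, 2.413, 0.001]
contact_force: [0.8, 0.8, 1.1]
finger_gap: 0.247
```

Run:
```python
from dd import *
p=G+R.from_rotvec([0,0,ga]).as_matrix()[:2,:2]@[-.071,0.0004]
rem(p[0],p[1],.052,100.36)
c=cam('wrist','w7.png')
o=ctrl.observe();print(gapframe(o['tcp_pos'])*1000)
c=cam('scene');im=cv2.cvtColor(c['color'],cv2.COLOR_RGB2BGR)
cv2.imwrite('pics/s7.png',cv2.resize(im[130:280,200:380],None,fx=4,fy=4,interpolation=cv2.INTER_CUBIC))
```

```text
t 15.43 tcp [ 0.47 -0.03  0.05] yaw 100.39 tilt 0.06 F [0.8 0.8 1.1] gap 0.247
REM cm [-0.03 12.97 -0.16] turn 0.03 q [-0.31  0.48  1.76  0.    0.9  -2.06]
[-200.72    0.67   10.35]
```

View pics/w7.png

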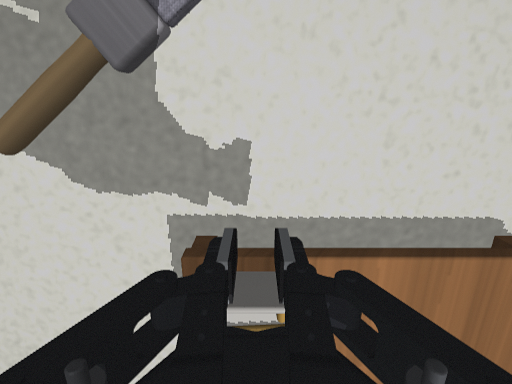

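View pics/s7.png

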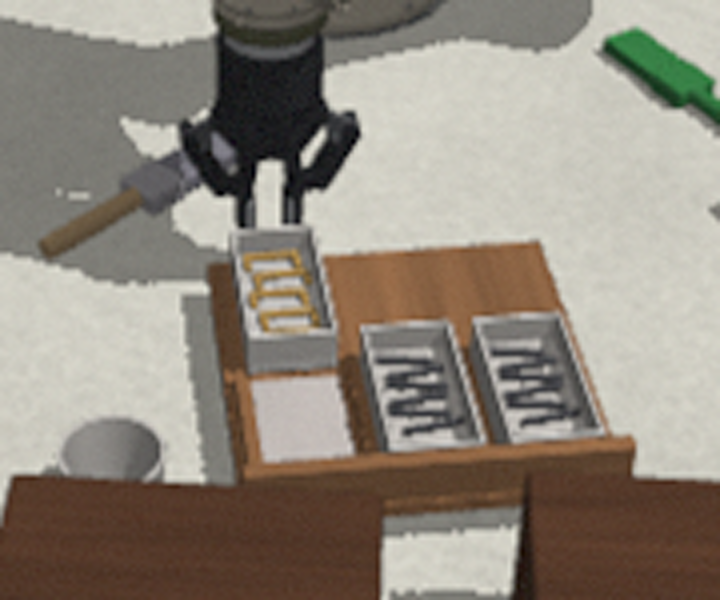

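The fingers stand behind the dish's end, and the bay ahead is clear. I'll push the first part smoothly and check alignment before it enters the dividers. They begin at -48, and the dish's leading end is at -57.

Request:
servo_tool(
  series=[
    [-0.5,[0,0.4,-0.15],0],
    [-0.5,[0,0.5,0],0],
    [-0.5,[0,0.3,0],0],
    [-0.5,[0,0.4,0],0],
    [-0.5,[0,0.6,0],0],
    [-0.5,[0,0.7,0],0],
    [-0.5,[0,0.7,0],0],
    [-0.5,[0,0.7,0],0],
    [-0.5,[0,0.4,0],0],
    [-0.5,[0,0.2,0],0],
    [-0.5,[0,0,0],0],
  ],
)

```text
clock: 16.9
tcp_pos: [0.5228, -0.0187, 0.0513]
ee_rot: [2.011, 2.413, 0.001]
contact_force: [-0.1, 0.3, 0.6]
finger_gap: 0.253
```

Run:
```python
from dd import *
p=G+R.from_rotvec([0,0,ga]).as_matrix()[:2,:2]@[-.071,0.0004]
rem(p[0],p[1],.052,100.36)
o=ctrl.observe();print(gapframe(o['tcp_pos'])*1000)
c=cam('top','t8.png');im=cv2.cvtColor(c['color'],cv2.COLOR_RGB2BGR)
cv2.imwrite('pics/t8.png',cv2.resize(im[90:220,140:280],None,fx=4.5,fy=4.5,interpolation=cv2.INTER_CUBIC))
c=cam('scene');im=cv2.cvtColor(c['color'],cv2.COLOR_RGB2BGR)
dish(cloud(c),-.16,.03,.036)
cv2.imwrite('pics/s8.png',cv2.resize(im[130:280,200:380],None,fx=4,fy=4,interpolation=cv2.INTER_CUBIC))
```

```text
t 16.9 tcp [ 0.52 -0.02  0.05] yaw 100.39 tilt 0.04 F [-0.1  0.3  0.6] gap 0.253
REM cm [-0.04  8.07 -0.06] turn 0.03 q [-0.26  0.54  1.62  0.    0.98 -2.01]
[-151.67    0.75   11.33]
307 x [-156.05  -18.98] y [-32.63  29.  ] ((-88.45217895507812, -1.7809772491455078), (141.85830688476562, 62.8370246887207), 0.26343870162963867)
z-plane [-0.01  0.01 35.27]
```

View pics/s8.png

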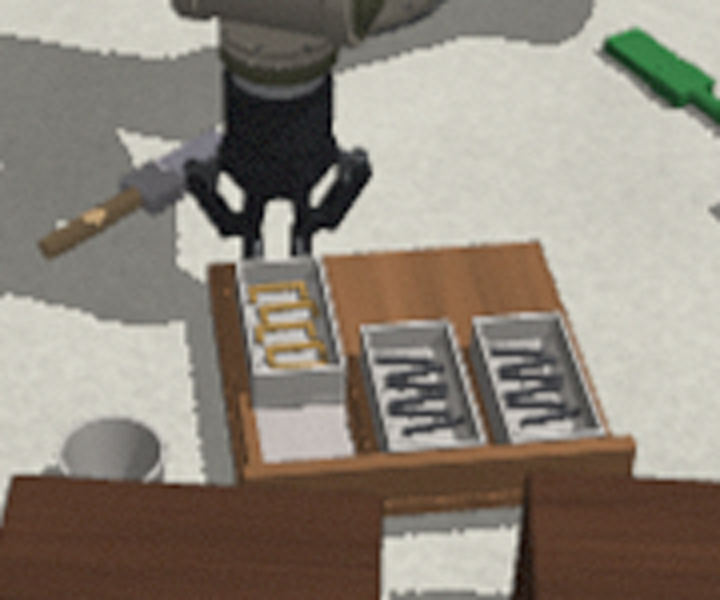

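View pics/t8.png

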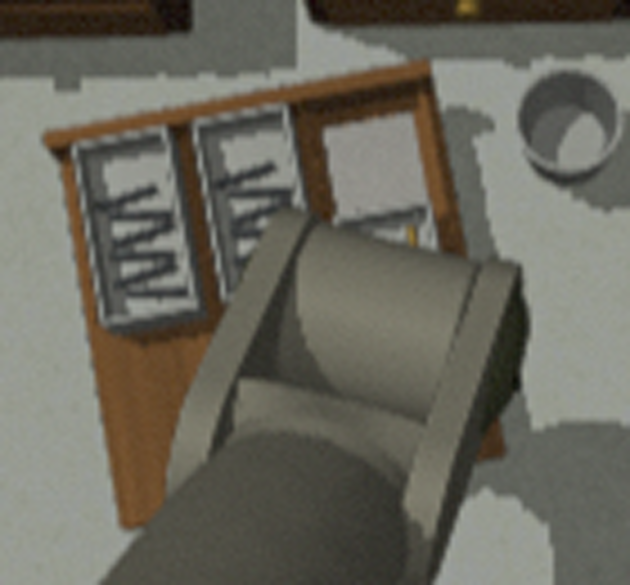

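The dish has entered the bay between the dividers, straight, with its leading end at about -19 mm. About 80 mm remain, so I'll continue.

Request:
servo_tool(
  series=[
    [-0.5,[-0.04,0.3,0],0],
    [-0.5,[0,0.6,0],0],
    [-0.5,[0,0.7,0],0],
    [-0.5,[0,0.7,0],0],
    [-0.5,[0,0.7,0],0],
    [-0.5,[0,0.7,0],0],
    [-0.5,[0,0.7,0],0],
    [-0.5,[0,0.7,0],0],
    [-0.5,[0,0.7,0],0],
    [-0.5,[0,0.6,0],0],
    [-0.5,[0,0.4,0],0],
    [-0.5,[0,0.2,0],0],
    [-0.5,[0,0.1,0],0],
    [-0.5,[0,0,0],0],
  ],
)

```text
clock: 18.75
tcp_pos: [0.5925, -0.0063, 0.0513]
ee_rot: [2.011, 2.413, 0.0]
contact_force: [-2.1, -0.1, 1.6]
finger_gap: 0.25
```

Run:
```python
from dd import *
o=ctrl.observe();print(gapframe(o['tcp_pos'])*1000,o['contact_force'],o['clock'])
c=cam('scene');im=cv2.cvtColor(c['color'],cv2.COLOR_RGB2BGR)
cv2.imwrite('pics/s9.png',cv2.resize(im[130:280,200:380],None,fx=4,fy=4,interpolation=cv2.INTER_CUBIC))
```

```text
[-80.85   0.46  11.29] [-2.15 -0.08  1.64] 18.75
```

View pics/s9.png

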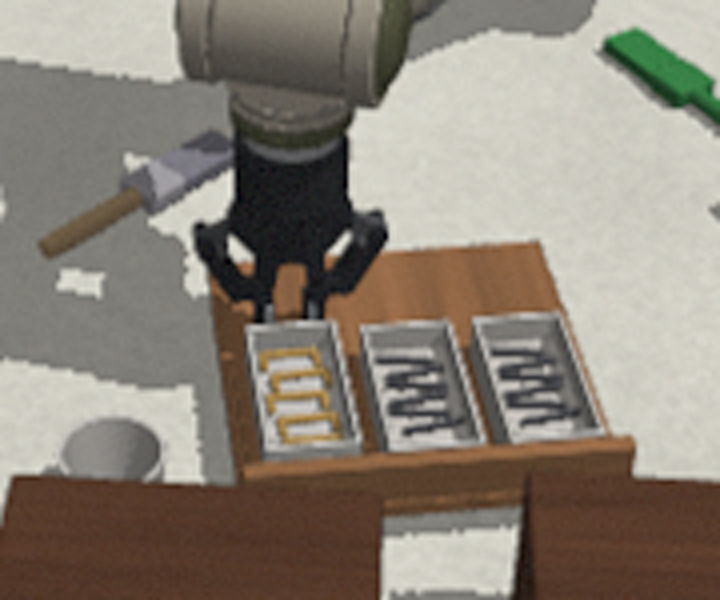

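The dish is nearly home, with about 8 mm left, so I'll creep.

Request:
servo_tool(
  series=[
    [-0.5,[0,0.15,0],0],
    [-0.5,[0,0.15,0],0],
    [-0.5,[0,0.15,0],0],
    [-0.5,[0,0.1,0],0],
    [-0.5,[0,0,0],0],
  ],
)

```text
clock: 19.42
tcp_pos: [0.598, -0.0053, 0.0513]
ee_rot: [2.011, 2.413, 0.001]
contact_force: [-1.4, -0.3, -0.1]
finger_gap: 0.249
```

Request:
servo_tool(
  series=[
    [-0.5,[0,0.1,0],0],
    [-0.5,[0,0.05,0],0],
    [-0.5,[0,0,0],0],
  ],
)

```text
clock: 19.8
tcp_pos: [0.5993, -0.005, 0.0513]
ee_rot: [2.011, 2.413, 0.0]
contact_force: [-2.0, -1.2, -0.1]
finger_gap: 0.247
```

Request:
servo_tool(
  series=[
    [-0.5,[0,0.05,0],0],
    [-0.5,[0,0.05,0],0],
    [-0.5,[0,0,0],0],
  ],
)

```text
clock: 20.18
tcp_pos: [0.6003, -0.0049, 0.0513]
ee_rot: [2.011, 2.413, 0.0]
contact_force: [-1.1, -0.4, 0.1]
finger_gap: 0.251
```

Request:
servo_tool(
  series=[
    [-0.5,[0,0.05,0],0],
    [-0.5,[0,0.05,0],0],
    [-0.5,[0,0,0],0],
  ],
)

```text
clock: 20.55
tcp_pos: [0.6007, -0.0047, 0.0513]
ee_rot: [-2.01, -2.413, 0.002]
contact_force: [-4.8, -0.2, 1.5]
finger_gap: 0.251
```

Request:
servo_tool(
  series=[
    [-0.5,[0,0.05,0],0],
    [-0.5,[0,0,0],0],
  ],
)

```text
clock: 20.8
tcp_pos: [0.6007, -0.0048, 0.0513]
ee_rot: [-2.01, -2.412, 0.003]
contact_force: [-8.1, -2.0, 3.9]
finger_gap: 0.25
```

The force climbs while the tool stays put, so the dish is home against the rail. I'll back off, rise, and look.

Request:
servo_tool(
  series=[
    [-0.5,[0,-0.3,0],0],
    [-0.5,[0,-1,0],0],
    [-0.5,[0,-2,0],0],
    [-0.5,[0,-2,-1],0],
    [-0.5,[0,-2,-3],0],
    [-0.5,[0,0,-5],0],
    [-0.5,[0,0,-4],0],
    [0.5,[0,-2,-2],0],
    [0.5,[0,0,0],0],
    [0.5,[0,0,0],0],
    [0.5,[0,0,0],0],
  ],
)

```text
clock: 22.18
tcp_pos: [0.5103, -0.0213, 0.2002]
ee_rot: [-2.01, -2.412, 0.001]
contact_force: [0.7, 0.5, -0.2]
finger_gap: 0.752
```

Run:
```python
from dd import *
c=cam('scene');im=cv2.cvtColor(c['color'],cv2.COLOR_RGB2BGR)
cv2.imwrite('pics/s10.png',cv2.resize(im[130:280,200:380],None,fx=4,fy=4,interpolation=cv2.INTER_CUBIC))
dish(cloud(c),-.08,.058,.036)
c=cam('wrist','w10.png');dish(cloud(c),-.08,.058,.036)
c=cam('top','t10.png');dish(cloud(c),-.08,.058,.036)
print(ctrl.observe()['tcp_pos'])
```

```text
249 x [-64.05  57.51] y [-32.88  28.96] ((-3.6348533630371094, -0.4756660461425781), (122.69390106201172, 65.83221435546875), 0.667120635509491)
z-plane [ 0.02 -0.01 37.04]
786 x [-62.06  16.72] y [-30.47  31.02] ((-20.86574935913086, 0.2904777526855469), (83.28382110595703, 62.0355339050293), 0.03163089230656624)
z-plane [ 0.03  0.   36.26]
83 x [-6.   57.79] y [-31.75  29.8 ] ((25.796560287475586, -1.0832500457763672), (62.19889450073242, 64.04029083251953), 89.25285339355469)
z-plane [-0.04  0.01 37.47]
[ 0.51 -0.02  0.2 ]
```

View pics/s10.png

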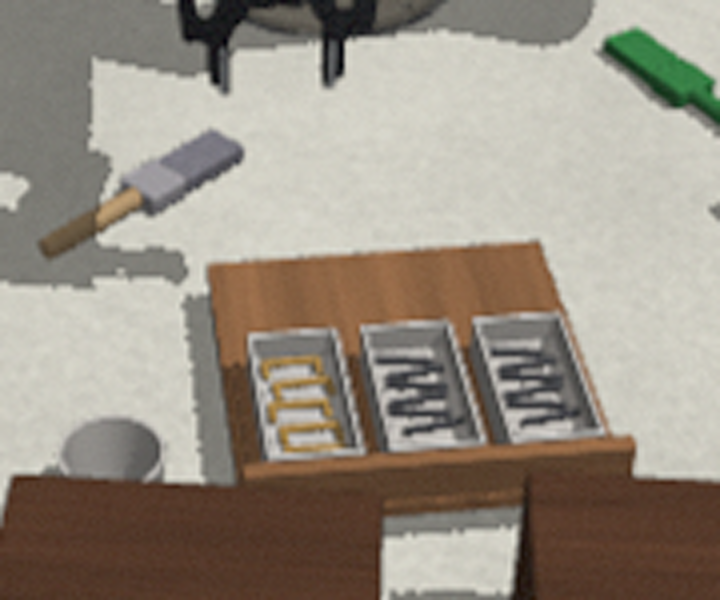

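View pics/w10.png

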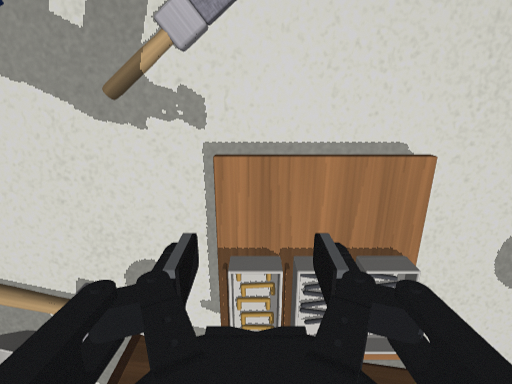

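The dish is in the bay in line with its neighbours, five staples inside. The brush, cup and stored dishes look undisturbed, and the arm is clear. I'll hand in.

Run:
```python
from bench import ctrl
print(ctrl.job_done(),ctrl.observe()['clock'])
```

```text
the job is handed in; nothing more can be done
the job is handed in; nothing more can be done
```

The white dish with the five brass staples is in the empty bay, fully home against the back rail, and the job is handed in at about 22 s of the 61 s allowed. I gripped it 18 mm ahead of its centre to clear the brush handle and carried it level to the ledge. There I set it down at gap x = -117 mm, y = 0.5 mm and let go. I then pushed it in along the deck with the fingers behind its front end.

**Home against the rail:** the push force rose from about 2 N to 8 N while the tool stopped moving, so I took that as contact with the rail. I then backed off and raised the arm clear of everything.

**Last camera checks:** the dish is level and about 0–1 mm off the bay's centre line, with less than 1° of misalignment. The front end measured -62 mm from the wrist and -64 mm from the scene camera, against a nominal -60 mm. The scene fit is coarse. The 2–4 mm gap is within the calibration and fit error and within the 6 mm tolerance, and the force stop supports home.

**Staples and the rest:** I counted all five staples in the wrist view after the set-down. After the push the bay was partly hidden, so I could not count all five again, but none was seen outside the dish. The stored dishes, brush and teacup look unmoved in the pictures. I did not measure their positions afterwards, and did not check the vase again.

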